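# Ease the cheese press back one notch

## Robot

A 6-joint arm with a two-finger parallel gripper is mounted at the origin on the work surface. World frame = base frame: x ahead of the robot, y to its left, z up, the work surface at z = 0. Lengths are in m, angles in rad, forces in N, time in s.
With the tool pointing down it reaches from about 0.25 to 0.725 m from the base axis. Payload 4 kg.
Tool frame: the origin (TCP) lies midway between the tips of the shut fingers; the grasp point (between the pads) lies bot.pinch_z behind it (bot.pinch_z is the distance from the TCP to the grasp point, in m); z points along the fingers, y is the direction in which the jaws open and shut (so a half turn about z gives the same grasp; the last joint's range is limited). The gripper opens to 85 mm and grips with 20 to 120 N. Pads are 22 mm wide; open, the fingers measure 114 mm over their backs; the gripper's body (76 mm by 85 mm) begins 54 mm behind the grasp point. The pads swing forward as they close: fully open they stand 13 mm farther back than shut.
Start: joints at [1.282, 0.241, 0.005, 1.335, 0, 1.571], TCP at [0.142, 0.479, 0.231] pointing down, gripper open.
Joint ranges: [-2.72, 2.72], [-1.05, 1.87], [-1.09, 1.28], [-1.99, 2.15], [-1.42, 1.44], [-3.14, 3.14]. Speed limits (rad/s): [2.79, 2.79, 3.14, 3.14, 3.14, 3.14].

## Interface

Orientations are given as a unit quaternion [x, y, z, w].
In Python, from workcell import bot gives the robot as it stands. The module is installed in compiled form; this text tells all that it offers.
- The arm moves only by the tool move_arm, never from a script. Its argument "series" is a list that holds one entry, the list of rows, each a list of 7 numbers: the shift along the world's x, y, z in cm, then the turn, a rotation vector about the world's x, y, z in degrees, then the opening, from 0 (shut) to 1 (fully open). A call has exactly 5 rows; each row shifts and turns the pose as measured when the row begins; what a row does not reach is not made up. A row lasts 1/10 s, in which the tool goes at most 50 mm and 8.59 degrees, less where a joint would pass 70% of its speed; a pose out of reach is approached as far as the arm can. A call with a gripper value outside its range is refused whole. The fingers move at their own pace and stop on an object; the grip force is fixed at half the most. Time passes only in rows, so rows that do not move let the fingers close, or fill a call up. It gives the time, the measured TCP pose, the force and the opening at its end, in the units of the state.
- bot.get_obs(): the state, without advancing time (a new reading comes with each control period).
- bot.camera(name): name is "scene" or "top" or "wrist"; returns (picture, depth): 480x640x3 uint8, red, green, blue; 480x640 float32, m along the optical axis (not along the pixel's ray), 0 where there is no reading.
- bot.camera_info(name): a dict with "vfov" (degrees; the focal length in pixels is half the picture's height over the tangent of half this angle, whatever the lens; pixels are square), "cx", "cy" (the principal point, pixels), "k1" (the pictures are not rectified: a ray, as slopes to the right and down, at radius r is drawn at 1 + k1 r^2 times it, then the intrinsics apply), "cam_to_world" (4x4, takes a point from camera to world coordinates); the wrist camera has in their place "tool_from_camera" (4x4, takes a point from camera to tool coordinates, whose origin is the TCP and whose axes are the flange's). Camera axes: x right, y down, z forward; pixel columns grow to the right and rows downward; lengths in m; the calibration is good to about 2 mm. A picture is of the moment at which its call begins: read the wrist's pose just before it. camera_info takes no time and is no camera call.
- bot.job_done(): hands the job in, once; it reports no verdict.
Trained networks look in the newest picture that a camera, given by its name, has taken for a name from the list of things; names that differ only in an ending like _2 or _b are one class to them, and where a whole thing is asked for, a point or a joint stands for the part that bears it (a point fixed in the world has none). Each returns a list of dicts, best first, with "confidence" (0 to 1); they miss things now and then, are a little off and sometimes report something else, mostly with a low value. They report only what shows in the picture. A call takes as long as a camera call.
- bot.find_in(camera, target): "at" ([x, y, z] in m, in world coordinates, good to about 4 mm: the middle of the surface that is visible of it).
The state is a dict: "clock": time; "joint_pos": joint angles; "joint_vel": joint speeds; "tau": joint torques, N m; "eef_pos": TCP position; "tool_rot": TCP orientation; "ft_force": force on the tool from outside, world axes, zero at the start; "ft_torque": the same for the moment, N m; "grip_width": finger opening in m.
Only numpy, scipy, OpenCV 4.12 (cv2) and the standard library are available. Lean on these libraries where they do the work, as an engineer would, in place of code of your own. Each camera call takes 0.05 s, during which the arm holds its last target.

## Task

Ease the bench cheese press by exactly one notch, using only fingertip pushes and gripping nothing: lift the ratchet pawl clear of the teeth by its thumb bar (tipped right back, it stays there by itself), push the wheel backward (anticlockwise seen from above) by one of its pegs until the next notch has come to the pawl's place, then tip the pawl down again so that it sits at the foot of that notch. Never tighten the wheel by a notch, and leave the basket, the tub and the ladle where they are.

Things in the scene. Friction and masses are not known exactly. Their poses are not given: they have to be found in the camera images.
- press: Bench cheese press, aluminium and grey paint, fixed: base 220 x 330 x 15 mm, white mould under a bridge (top 147 mm above the table) on two columns along its y axis. Origin on the table below the wheel's vertical axis, z up. Position and yaw vary from run to run. Offsets below are in its axes (mm, z from the table).
- wheel (a joint): Turn of the flat steel ratchet wheel (204 mm diameter), rad. Grows backward (loosening, anticlockwise from above); starts at -0.04 to 0. One notch is 0.524 rad (12 teeth). With the pawl down, steep tooth faces stop backward turning at about 0 and 0.524. It stays where it is left; turning takes 0.35 N m (6 N at a peg).
- wheel_mid (a point): Point on the wheel's vertical axis level with its disc top (x 0, y 0, z 162). Saw-shaped crown teeth stand on the rim, radius 78 to 102 mm, tips at z 175. Hub: radius 24 to z 184, radius 11 to z 200. Left 0 to 0.15 rad short of a stop, the wheel still lets the pawl down near the notch's foot; past the stop the pawl rides on a tooth tip. Forward, the pawl clicks over the slopes.
- pawl (a joint): Lift of the dark steel pawl, rad: 0 = down, nose at the foot of a notch; it grows as the nose rises and swings back toward the press's -x, up to its stop at 1.25 (laid back). Clear of the teeth above 0.3. It weighs 0.22 kg and swings freely: released below about 0.8 it falls forward and down, beyond about 1.0 it falls back and stays laid back.
- pivot (a point): The pawl's pivot: horizontal axis along the press's y, at x -65, z 185; this point in the middle of the pawl's arm (12 mm wide, y 84 to 96). A fixed bracket carries it from outside: x -80 to -50, y 100 to 112, up to z 195; its foot (x -96 to 10, y 104 to 132) reaches up to z 145.
- bar (a point): Middle of the free part of the pawl's thumb bar: 14 mm thick, along the press's y, free from y 96 to 160 (this point y 135). Pawl down: x -34, z 227, that is 31 mm ahead (+x) of the pivot and 42 mm above it. Pushed toward -x it swings the pawl up on a circle of 52 mm radius round the pivot; laid back it is at about x -95, z 228; pushed toward +x it tips the pawl down.
- nose (a point): Centre of the pawl's round nose (10 mm diameter, 22 mm long across the rim). When the pawl is down: x 0, y 90, z 170 in press axes.
- peg0 (a point): Upright steel push peg on the wheel, 16 mm in diameter, from the disc top (z 162) to z 202, 60 mm from the wheel's axis; this point is on its centre line at z 195. At the start it stands at about 225 degrees in press axes (x -42, y -42), so near the robot.
- peg1 (a point): A second peg like peg0, at the start at about 345 degrees (x 58, y -16).
- peg2 (a point): A third peg like peg0, at the start at about 105 degrees (x -16, y 58), next to the pawl.
- basket_mid (a point): Bystander: centre of a loose white slatted draining basket 150 x 110 x 85 mm on the table, to the -y side of the press.
- tub_mid (a point): Bystander: centre of a loose green herb tub with a white lid, 84 mm diameter, 110 mm high, on the table beyond the press.
- ladle: Bystander: loose steel ladle 240 mm long lying on the table on the robot's side of the press, along its own x axis.

How it is judged:
On the way, in this order (a step that is already met when the one before it is completed fails the run):
1. the pawl is lifted clear of the teeth (value of joint pawl above 0.4 rad and value of joint wheel below 0.1 rad), for 0.1 s.
2. the wheel is pushed backward past the tooth (value of joint wheel above 0.15 rad), for 0.1 s.
3. the pawl is down in the next notch (value of joint pawl below 0.1 rad and value of joint wheel between 0.34 and 0.56 rad), for 0.2 s.
At the end, for the whole second after the job is handed in: The wheel rests one notch back (joint 0.34 to 0.56 rad), the pawl is down at the foot of that notch (joint below 0.1 rad), both at rest, and basket, tub and ladle are within 30 mm of where they stood (all of step 3 and velocity of joint wheel between -0.05 and 0.05 rad/s and velocity of joint pawl between -0.1 and 0.1 rad/s and distance of each of basket_mid, tub_mid, ladle from where it was at the start of the episode below 0.03 m); the robot touches nothing.
It fails at once if the wheel was tightened (turned forward by about half a notch or more) (value of joint wheel below -0.3 rad).
It fails at once if the wheel was let back by two notches (value of joint wheel above 0.95 rad).
It fails at once if a bystander was moved by 30 mm, lifted or carried (distance of any of basket_mid, tub_mid, ladle from where it was at the start of the episode above 0.03 m).
It fails at once if a peg or the thumb bar was gripped between the fingers ((distance between the grasp point and peg0 below 0.012 m and contact force between the fingers and wheel above 3 N) or (distance between the grasp point and peg1 below 0.012 m and contact force between the fingers and wheel above 3 N) or (distance between the grasp point and peg2 below 0.012 m and contact force between the fingers and wheel above 3 N) or (distance between the grasp point and bar below 0.012 m and contact force between the fingers and pawl above 3 N)).
It also fails if it takes over 58 s, if anything falls off the work surface, if the arm or the gripper's body presses on something with over 40 N, if the wrist force passes 120 N, or if a joint passes its speed limit or range.

## Working session

There is one attempt and no reset: what is moved stays moved. The work goes in short steps, Python scripts to look and compute and a tool call to move; the robot and the scene stay as the last step left them, time stands still between calls to the robot, and variables do not carry over. Pictures are saved under pics/ and viewed, and the job is handed in when it is done.

Besides the shell and the picture viewer there is one more tool, called as name(argument=value, ...), one argument or row to a line, values as JSON. move_arm: Moves the arm, as the interface text tells. Its arguments: {"type":"object","properties":{"series":{"type":"array","items":{"type":"array","items":{"type":"array","items":{"type":"number"}}}}},"required":["series"]}

```bash
mkdir -p pics; cat > h.py <<'E'
from workcell import bot
import numpy as np, cv2
def save(cam,name):
    p,d=bot.camera(cam); cv2.imwrite(f'pics/{name}.png',p[:,:,::-1]); np.save(f'pics/{name}.npy',d); return p,d
E
python3 - <<'E'
from h import *
o=bot.get_obs(); print(o['clock'],o['eef_pos'],o['tool_rot'],o['grip_width'],bot.pinch_z)
for c in ('scene','top'):
    save(c,c+'0')
    for t in ('wheel_mid','pivot','bar','nose','peg0','peg1','peg2','press','basket_mid','tub_mid','ladle'):
        r=bot.find_in(c,t)
        print(c,t,[(np.round(x['at'],3).tolist(),round(x['confidence'],2)) for x in r[:3]])
print(bot.get_obs()['clock'])
E
```

```text
0.0 [0.14221449 0.47867796 0.23039178] [ 1.43901367e-01  9.89591453e-01 -1.06287847e-03 -1.50852035e-04] 0.08491577923889945 0.0187
scene wheel_mid [([0.626, -0.234, 0.164], 0.87)]
scene pivot [([0.6, -0.136, 0.212], 0.75)]
scene bar [([0.599, -0.137, 0.209], 0.9)]
scene nose [([0.604, -0.134, 0.212], 0.9)]
scene peg0 [([0.629, -0.238, 0.166], 0.63), ([0.729, -0.034, 0.099], 0.21)]
scene peg1 [([0.629, -0.238, 0.166], 0.63), ([0.729, -0.034, 0.099], 0.21)]
scene peg2 [([0.629, -0.238, 0.166], 0.63), ([0.729, -0.034, 0.099], 0.21)]
scene press [([0.644, -0.257, 0.16], 0.6)]
scene basket_mid [([0.538, -0.476, -0.0], 0.91), ([0.627, -0.235, 0.164], 0.74)]
scene tub_mid [([0.73, -0.036, 0.098], 0.95)]
scene ladle []
top wheel_mid [([0.621, -0.228, 0.161], 0.87)]
top pivot [([0.593, -0.127, 0.23], 0.76)]
top bar [([0.601, -0.132, 0.23], 0.87)]
top nose [([0.594, -0.124, 0.229], 0.8), ([0.617, -0.227, 0.162], 0.43)]
top peg0 [([0.619, -0.227, 0.162], 0.8)]
top peg1 [([0.619, -0.227, 0.162], 0.8)]
top peg2 [([0.619, -0.227, 0.162], 0.8)]
top press [([0.599, -0.207, 0.156], 0.94)]
top basket_mid []
top tub_mid [([0.708, -0.005, 0.11], 0.65)]
top ladle [([0.446, -0.317, 0.012], 0.56)]
1.2
```

View pics/top0.png

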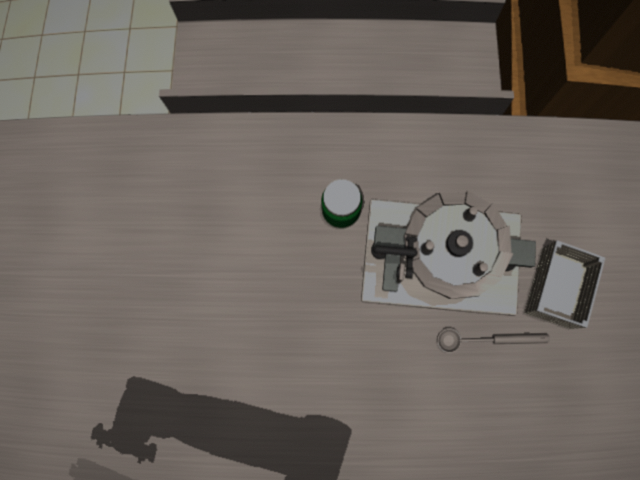

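View pics/scene0.png

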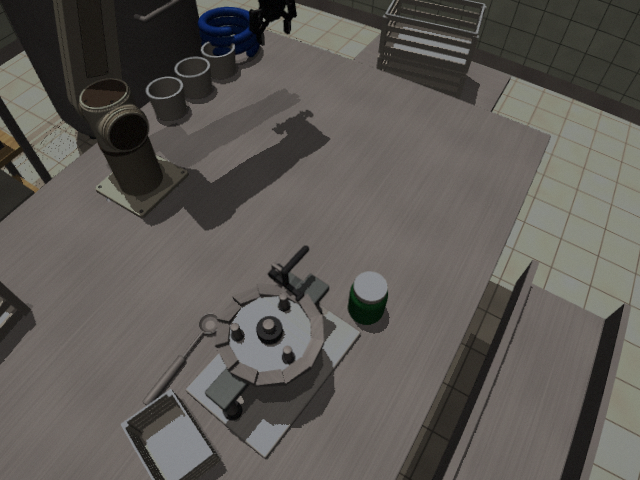

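The top view shows the hub at about (460,242), the pegs at (428,247), (471,214) and (481,268), and the dark bar at (395,252). The base is nearly square to the world. Next I'll fit the pose from the depth.

```bash
cat >> h.py <<'E'
def cloud(cam,d):
    i=bot.camera_info(cam); f=240/np.tan(np.radians(i['vfov'])/2)
    v,u=np.mgrid[:480,:640].astype(np.float32)
    K=np.array([[f,0,i['cx']],[0,f,i['cy']],[0,0,1]]);
    x=(u-i['cx'])/f; y=(v-i['cy'])/f
    r=np.hypot(x,y); s=r.copy()
    for _ in range(20): s=r/(1+i['k1']*s*s)
    k=np.where(r>0,s/np.maximum(r,1e-9),1)
    P=np.stack([x*k*d,y*k*d,d],-1)
    T=i.get('cam_to_world')
    if T is None:
        from scipy.spatial.transform import Rotation as R
        o=bot.get_obs(); W=np.eye(4); W[:3,:3]=R.from_quat(o['tool_rot']).as_matrix(); W[:3,3]=o['eef_pos']
        T=W@np.array(i['tool_from_camera'])
    T=np.array(T)
    P=P@T[:3,:3].T+T[:3,3]; P[d<=0]=np.nan
    return P
E
python3 - <<'E'
from h import *
for c in('top','scene'):
    d=np.load(f'pics/{c}0.npy'); P=cloud(c,d)
    box=(P[...,0]>.45)&(P[...,0]<.78)&(P[...,1]>-.42)&(P[...,1]<-.05)
    for lo,hi in((.193,.209),(.215,.26),(.21,.3)):
        m=(box&(P[...,2]>lo)&(P[...,2]<hi)).astype(np.uint8)
        n,l,st,ce=cv2.connectedComponentsWithStats(m)
        for k in range(1,n):
            if st[k,4]>5: print(c,lo,hi,st[k,4],ce[k].round(),P[l==k].mean(0).round(4),P[l==k].min(0).round(3),P[l==k].max(0).round(3))
    m=(box&(P[...,2]>.008)&(P[...,2]<.022)).astype(np.uint8)
    q=P[m>0][:,:2].astype(np.float32); print(cv2.minAreaRect(q))
    m=(box&(P[...,2]>.158)&(P[...,2]<.178))
    q=P[m][:,:2]; print('wheel',q.min(0),q.max(0),(q.min(0)+q.max(0))/2)
    g=(P[...,2]>-.02)&(P[...,2]<.005)&(abs(P[...,0]-.45)<.05)&(abs(P[...,1]+.1)<.1); print('table z',np.nanmedian(P[g][:,2]))
E
```

```text
top 0.193 0.209 64 [473. 211.] [ 0.6747 -0.2505  0.2023] [ 0.668 -0.259  0.193] [ 0.682 -0.244  0.208]
top 0.193 0.209 124 [462. 241.] [ 0.6188 -0.2288  0.2007] [ 0.608 -0.241  0.193] [ 0.629 -0.218  0.206]
top 0.193 0.209 58 [429. 246.] [ 0.6103 -0.1693  0.2019] [ 0.604 -0.176  0.194] [ 0.617 -0.163  0.206]
top 0.193 0.209 8 [410. 257.] [ 0.5909 -0.1354  0.1997] [ 0.59  -0.14   0.195] [ 0.593 -0.132  0.208]
top 0.193 0.209 82 [401. 271.] [ 0.5659 -0.1192  0.1961] [ 0.551 -0.125  0.193] [ 0.58  -0.112  0.202]
top 0.193 0.209 71 [483. 267.] [ 0.5727 -0.2654  0.2018] [ 0.566 -0.274  0.194] [ 0.58  -0.258  0.207]
top 0.193 0.209 48 [410. 272.] [ 0.5643 -0.1346  0.196 ] [ 0.555 -0.141  0.194] [ 0.571 -0.128  0.2  ]
top 0.215 0.26 328 [394. 251.] [ 0.5957 -0.1039  0.2335] [ 0.588 -0.143  0.224] [ 0.605 -0.067  0.239]
top 0.21 0.3 329 [395. 251.] [ 0.5957 -0.104   0.2335] [ 0.588 -0.143  0.213] [ 0.605 -0.067  0.239]
((0.6081112027168274, -0.23490412533283234), (0.3707379102706909, 0.3133602738380432), 89.4722900390625)
wheel [ 0.52029408 -0.33060967] [ 0.72051745 -0.11507632] [ 0.62040577
[... 510 characters left out ...]
2286  0.1991] [ 0.612 -0.239  0.194] [ 0.633 -0.218  0.204]
scene 0.193 0.209 76 [235. 328.] [ 0.5762 -0.266   0.2002] [ 0.568 -0.273  0.193] [ 0.583 -0.258  0.205]
scene 0.193 0.209 77 [287. 350.] [ 0.6789 -0.2515  0.2002] [ 0.671 -0.259  0.194] [ 0.686 -0.242  0.204]
scene 0.215 0.26 294 [294. 260.] [ 0.599  -0.1081  0.2315] [ 0.588 -0.142  0.216] [ 0.607 -0.067  0.238]
scene 0.21 0.3 300 [293. 261.] [ 0.5989 -0.1087  0.2311] [ 0.588 -0.142  0.21 ] [ 0.607 -0.067  0.238]
((0.5973300933837891, -0.23482830822467804), (0.36939752101898193, 0.29421141743659973), 89.90642547607422)
wheel [ 0.52188332 -0.32786509] [ 0.72219144 -0.12265289] [ 0.62203738 -0.22525899]
table z 0.00011732166656130971
```

Pose fit: the wheel centre is at about (0.621, -0.2285). The pegs and base edges both give a yaw of about -5°. That puts the bar at about (0.599, -0.091, 0.227), which matches the depth cloud. I'll shut the fingers and move to the +x side of the bar at a safe height.

move_arm(
  series=[
    [[3.0,-3.4,1.5,0,0,2.3,0],[3.0,-3.4,1.5,0,0,2.3,0],[3.0,-3.4,1.5,0,0,2.3,0],[3.0,-3.4,1.5,0,0,2.3,0],[3.0,-3.4,1,0,0,2.3,0]],
  ],
)

```text
clock: 1.7
eef_pos: [0.2925, 0.3068, 0.301]
tool_rot: [0.033, 0.999, -0.001, -0.0]
ft_force: [1.0, 0.9, -0.6]
grip_width: 0.0124
```

move_arm(
  series=[
    [[3.2,-3.7,0,0,0,0,0],[3.2,-3.7,0,0,0,0,0],[3.2,-3.7,0,0,0,0,0],[3.2,-3.7,0,0,0,0,0],[3.2,-3.7,0,0,0,0,0]],
  ],
)

```text
clock: 2.2
eef_pos: [0.456, 0.1171, 0.3048]
tool_rot: [0.032, 0.999, 0.002, 0.004]
ft_force: [-0.1, 1.0, -0.1]
grip_width: 0.0
```

```bash
python3 - <<'E'
from h import *
print(bot.get_obs()['joint_pos'])
E
```

```text
[2.50787379e-01 1.55775182e-01 8.83558334e-02 1.49535370e+00
 8.28337916e-04 3.14902551e-01]
```

move_arm(
  series=[
    [[3.2,-3.7,0,0,0,0,0],[3.2,-3.7,0,0,0,0,0],[3.2,-3.7,0,0,0,0,0],[3.2,-3.7,0,0,0,0,0],[3.2,-3.7,0,0,0,0,0]],
  ],
)

```text
clock: 2.7
eef_pos: [0.618, -0.0733, 0.3056]
tool_rot: [0.033, 0.999, 0.002, 0.005]
ft_force: [0.7, 1.1, 1.0]
grip_width: 0.0001
```

move_arm(
  series=[
    [[1.8,-2.4,0,0,0,0,0],[0,0,-2,0,0,0,0],[0,0,-3,0,0,0,0],[0,0,-3,0,0,0,0],[0,0,-0.8,0,0,0,0]],
  ],
)

```text
clock: 3.2
eef_pos: [0.6416, -0.1074, 0.2122]
tool_rot: [0.038, 0.999, 0.001, 0.007]
ft_force: [-1.0, -0.0, -0.5]
grip_width: -0.0002
```

```bash
python3 - <<'E'
from h import *
save('scene','s1'); save('top','t1'); o=bot.get_obs(); print(o['eef_pos'],o['joint_pos'],o['ft_force'])
E
```

```text
[ 0.64240251 -0.10730724  0.2147182 ] [-0.16756253  0.54463428  0.41396547  1.42379391  0.00439955 -0.09113319] [-0.44757903 -0.42411875  0.477399  ]
```

View pics/s1.png

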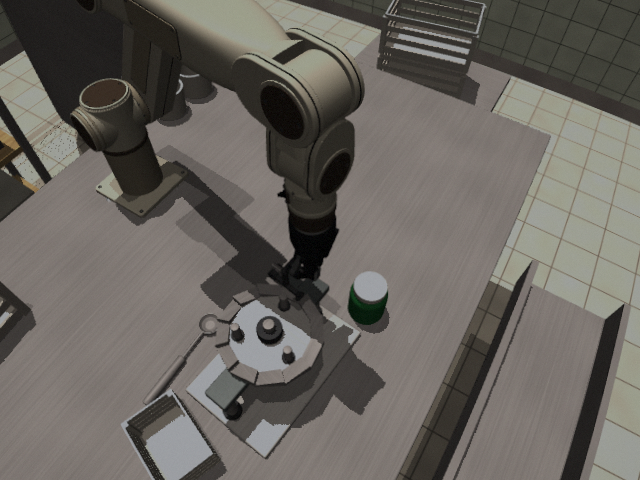

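The scene view shows the finger at about (305,270), on the far side of the bar. Now I'll push the bar toward the press's -x.

move_arm(
  series=[
    [[-1.0,0.8,-0.4,0,0,0,0],[-1.2,0.3,0,0,0,0,0],[-1.2,0.1,0,0,0,0,0],[-1.2,0.1,0,0,0,0,0],[-1.2,0.1,0,0,0,0,0]],
  ],
)

```text
clock: 3.8
eef_pos: [0.5921, -0.0926, 0.2235]
tool_rot: [0.037, 0.999, -0.0, 0.021]
ft_force: [1.0, 0.4, -0.4]
grip_width: 0.0002
```

move_arm(
  series=[
    [[-1.2,0.1,-0.5,0,1.2,0,0],[-1.1,0.1,-0.5,0,1.2,0,0],[-0.9,0.1,-0.3,0,0.5,0,0],[-0.6,0,0,0,0,0,0],[0,0,0,0,0,0,0]],
  ],
)

```text
clock: 4.3
eef_pos: [0.5572, -0.0891, 0.2163]
tool_rot: [0.036, 0.999, -0.002, 0.002]
ft_force: [1.1, -0.5, 0.8]
grip_width: 0.0002
```

```bash
python3 - <<'E'
from h import *
save('scene','s2'); p,d=save('top','t2'); o=bot.get_obs(); print(o['eef_pos'],o['tool_rot'],o['ft_force'])
c=cv2.imread('pics/s2.png')[180:400,180:400]; e=cv2.imread('pics/t2.png')[170:330,330:550]
cv2.imwrite('pics/m2.png',np.hstack([cv2.resize(c,(400,400)),cv2.resize(e,(400,400))]))
E
```

```text
[ 0.55711658 -0.08906511  0.21637394] [ 0.03613631  0.99934378 -0.00158349  0.00191426] [ 2.6494042  -0.7866181  -0.02205746]
```

View pics/m2.png

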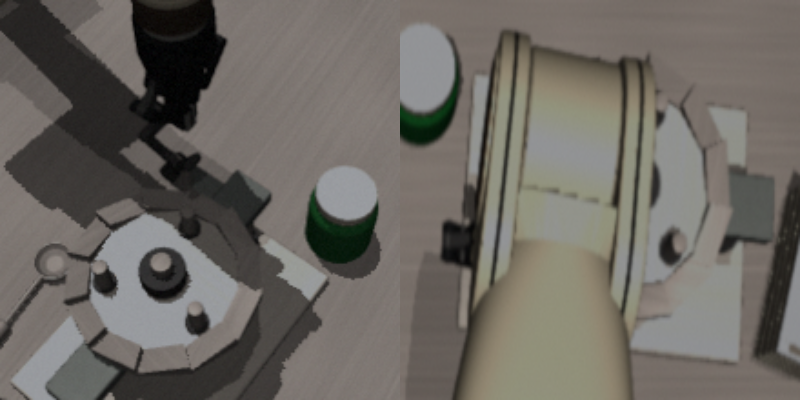

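The pawl is tipped back and the nose is off the rim. I'll push a little further, then withdraw to +x and up to check that it stays.

move_arm(
  series=[
    [[-0.5,0,0,0,0,0,0],[0,0,0,0,0,0,0],[2.0,-0.2,0,0,0,0,0],[2.5,-0.2,0,0,0,0,0],[1.0,-0.2,3.5,0,0,0,0]],
  ],
)

```text
clock: 4.9
eef_pos: [0.6077, -0.0946, 0.2462]
tool_rot: [0.036, 0.999, -0.001, -0.001]
ft_force: [0.6, 0.4, 0.6]
grip_width: -0.0003
```

```bash
python3 - <<'E'
from h import *
save('scene','s3'); o=bot.get_obs(); print(o['eef_pos'],o['tool_rot'],o['ft_force'])
c=cv2.imread('pics/s3.png')[180:400,180:400]
cv2.imwrite('pics/m3.png',cv2.resize(c,(600,600)))
print(bot.find_in('scene','bar')[:1])
E
```

```text
[ 0.61200025 -0.09545408  0.25563375] [ 0.03611415  0.9993267  -0.00151755  0.00629424] [ 3.21203933 -0.77994723  6.40035772]
[{'at': [0.552, -0.1299, 0.2282], 'confidence': 0.84}]
```

View pics/m3.png

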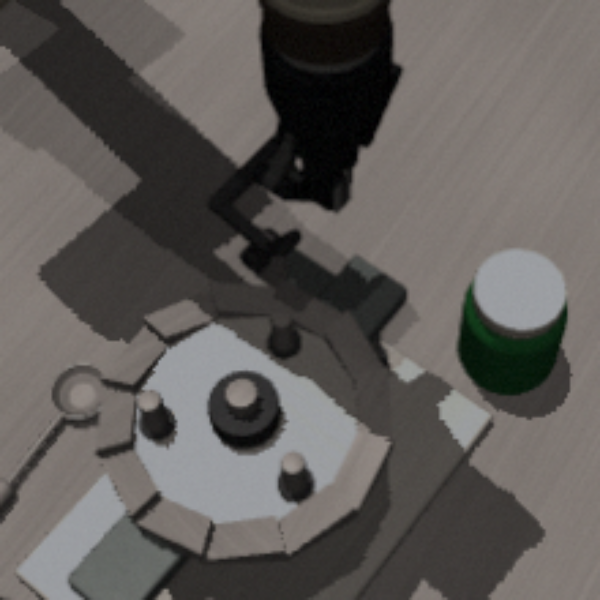

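The pawl stays laid back: the bar is at (0.552, -0.130, 0.228), and in the crop it lies at about (220,200). Next I'll move behind peg0 and turn the tool so its flat face points along the push, about -38°.

move_arm(
  series=[
    [[0,0,4.0,0,0,-6,0],[-1.5,-3.9,0.5,0,0,-7,0],[-1.5,-3.9,0,0,0,-7,0],[-1.5,-3.9,0,0,0,-7,0],[-1.5,-3.7,0,0,0,-7,0]],
  ],
)

```text
clock: 5.5
eef_pos: [0.5467, -0.2469, 0.2965]
tool_rot: [0.332, 0.943, -0.001, 0.0]
ft_force: [1.3, -0.1, 0.5]
grip_width: 0.0004
```

move_arm(
  series=[
    [[0,0,-3.0,0,0,0,0],[0,0,-3.0,0,0,0,0],[0,0,-2.5,0,0,0,0],[0,0,-1.5,0,0,0,0],[0,0,0,0,0,0,0]],
  ],
)

```text
clock: 6.0
eef_pos: [0.5382, -0.2528, 0.192]
tool_rot: [0.339, 0.941, -0.002, -0.003]
ft_force: [0.0, 0.1, -0.4]
grip_width: 0.0001
```

```bash
python3 - <<'E'
from h import *
save('scene','s4'); o=bot.get_obs(); print(o['eef_pos'],o['tool_rot'],o['ft_force'])
c=cv2.imread('pics/s4.png')[180:400,180:400]
cv2.imwrite('pics/m4.png',cv2.resize(c,(600,600)))
E
```

```text
[ 0.53876694 -0.25298792  0.19318705] [ 0.33883573  0.94084112 -0.00213021 -0.00194866] [ 0.3588902   0.16408086 -0.0673886 ]
```

View pics/m4.png

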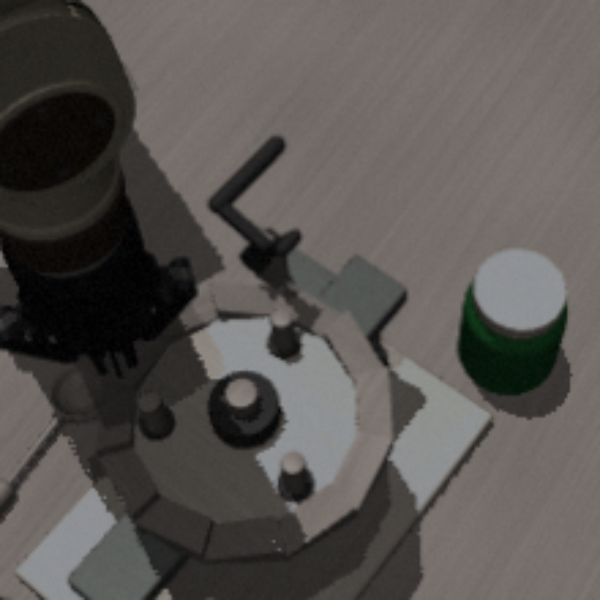

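The finger is about 13 mm off-centre across the push line. I'll centre it, lower it slightly and push along (0.77, -0.64).

move_arm(
  series=[
    [[0.8,0.9,-0.6,0,0,0,0],[0,0,0,0,0,0,0],[0.9,-0.7,0,0,0,0,0],[0.7,-0.6,0,0,0,0,0],[0,0,0,0,0,0,0]],
  ],
)

```text
clock: 6.55
eef_pos: [0.5626, -0.2542, 0.1904]
tool_rot: [0.338, 0.941, -0.002, -0.003]
ft_force: [0.4, -0.3, -0.2]
grip_width: -0.0002
```

```bash
cat > peg.py <<'E'
from h import *
import sys
def peg():
    p,d=save('scene',sys.argv[1]); P=cloud('scene',d)
    o=bot.get_obs(); print(o['clock'],o['eef_pos'],o['tool_rot'],o['ft_force'])
    c=np.array([.6232,-.2286]); A={'p2':(.6149,-.1695),'p0':(.5762,-.266),'p1':(.6789,-.2515)}
    rx=P[...,0]-c[0]; ry=P[...,1]-c[1]
    m=((np.hypot(rx,ry)<.075)&(np.hypot(rx,ry)>.045)&(P[...,2]>.193)&(P[...,2]<.209)).astype(np.uint8)
    n,l,st,ce=cv2.connectedComponentsWithStats(m)
    for k in range(1,n):
        if st[k,4]>15:
            q=P[l==k].mean(0); print(st[k,4],ce[k].round(),q.round(4),'ang',np.degrees(np.arctan2(q[1]-c[1],q[0]-c[0])).round(1))
    print({k:np.degrees(np.arctan2(v[1]-c[1],v[0]-c[0])).round(1) for k,v in A.items()})
    im=cv2.imread(f'pics/{sys.argv[1]}.png')[180:400,180:400]
    cv2.imwrite(f'pics/{sys.argv[1]}c.png',cv2.resize(im,(600,600)))
peg()
E
python3 peg.py s5
```

```text
6.6 [ 0.56281071 -0.25404091  0.19067269] [ 0.33756404  0.9412962  -0.00219358 -0.00267759] [ 0.89765815 -0.3143401   0.71587211]
66 [281. 296.] [ 0.6111 -0.1698  0.2008] ang 101.6
118 [234. 327.] [ 0.5751 -0.2656  0.201 ] ang -142.4
75 [289. 349.] [ 0.6803 -0.2475  0.2003] ang -18.3
{'p2': np.float64(98.0), 'p0': np.float64(-141.5), 'p1': np.float64(-22.3)}
```

View pics/s5c.png

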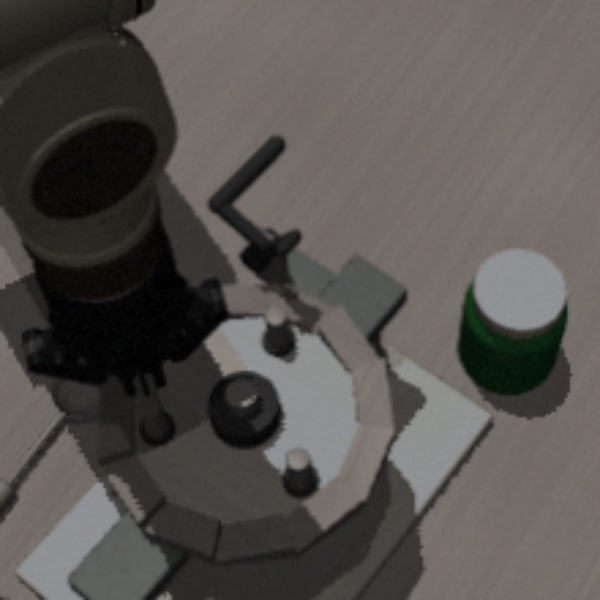

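The pegs show the wheel turned by about 3.8°, so contact is made. I'll continue.

move_arm(
  series=[
    [[0.5,-0.5,-0.4,0,0,0,0],[0.5,-0.4,0,0,0,0,0],[0.5,-0.3,0,0,0,0,0],[0,0,0,0,0,0,0],[0,0,0,0,0,0,0]],
  ],
)

```text
clock: 7.1
eef_pos: [0.5719, -0.2624, 0.1884]
tool_rot: [0.337, 0.942, -0.002, -0.009]
ft_force: [0.3, 0.1, -0.4]
grip_width: -0.0
```

```bash
python3 peg.py s6
```

```text
7.15 [ 0.57187615 -0.26234953  0.18846959] [ 0.33671857  0.94155879 -0.00215049 -0.00911211] [-0.23944688  0.17289966 -0.30965292]
66 [275. 295.] [ 0.6002 -0.1729  0.2007] ang 112.5
124 [235. 333.] [ 0.5836 -0.2735  0.201 ] ang -131.4
77 [294. 344.] [ 0.6829 -0.2363  0.2002] ang -7.3
{'p2': np.float64(98.0), 'p0': np.float64(-141.5), 'p1': np.float64(-22.3)}
```

move_arm(
  series=[
    [[0.4,-0.2,0,0,0,0,0],[0.4,-0.2,0,0,0,0,0],[0.3,-0.2,0,0,0,0,0],[0,0,0,0,0,0,0],[0,0,0,0,0,0,0]],
  ],
)

```text
clock: 7.65
eef_pos: [0.5766, -0.2661, 0.1888]
tool_rot: [0.337, 0.941, -0.003, -0.016]
ft_force: [-1.3, 0.4, -0.6]
grip_width: -0.0004
```

```bash
python3 peg.py s7
```

```text
7.7 [ 0.57661125 -0.26614282  0.18874168] [ 0.33668485  0.94147811 -0.0027951  -0.01595178] [-2.19269945  0.28974741  0.48221705]
70 [272. 294.] [ 0.5945 -0.1761  0.2002] ang 118.7
120 [236. 336.] [ 0.589  -0.2772  0.2009] ang -125.1
72 [296. 341.] [ 0.683  -0.2297  0.2005] ang -1.0
{'p2': np.float64(98.0), 'p0': np.float64(-141.5), 'p1': np.float64(-22.3)}
```

move_arm(
  series=[
    [[0.4,-0.2,0,-0.2,-0.5,0,0],[0.4,-0.2,0,-0.2,-0.5,0,0],[0.3,-0.1,0,-0.2,-0.5,0,0],[0,0,0,0,0,0,0],[0,0,0,0,0,0,0]],
  ],
)

```text
clock: 8.2
eef_pos: [0.5821, -0.2699, 0.1886]
tool_rot: [0.337, 0.941, -0.004, -0.007]
ft_force: [-1.9, 0.3, -0.4]
grip_width: -0.0
```

```bash
python3 peg.py s8
```

```text
8.25 [ 0.5820698  -0.26987292  0.18861632] [ 0.33707146  0.94144149 -0.00422138 -0.00727513] [-1.57558096 -0.21928009  1.1050435 ]
63 [269. 294.] [ 0.589  -0.1792  0.2008] ang 124.7
115 [238. 339.] [ 0.594  -0.2807  0.2011] ang -119.2
74 [298. 338.] [ 0.683  -0.2232  0.2003] ang 5.1
{'p2': np.float64(98.0), 'p0': np.float64(-141.5), 'p1': np.float64(-22.3)}
```

View pics/s8c.png

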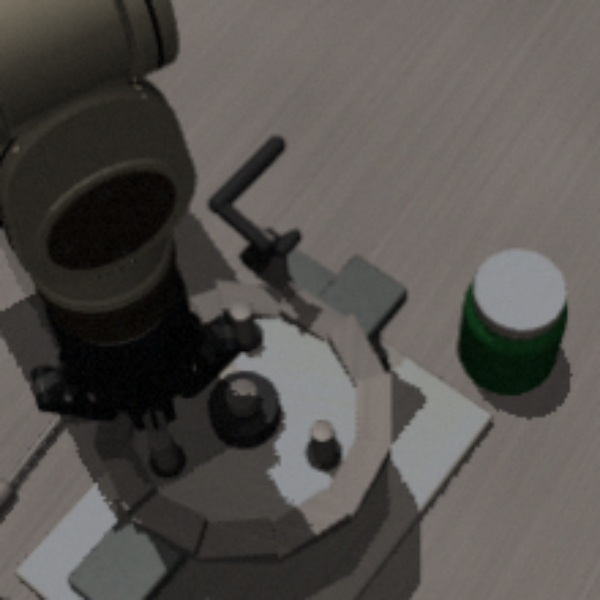

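The wheel has turned about 27° (0.47 rad), which puts it at 0.43–0.47 rad, short of the 0.524 stop. I'll back off and lift.

move_arm(
  series=[
    [[-1.0,0.8,0,0,0,0,0],[-1.0,0.8,0.5,0,0,0,0],[0,0,4,0,0,0,0],[0,0,4.5,0,0,6,0],[0,0,3,0,0,7,0]],
  ],
)

```text
clock: 8.75
eef_pos: [0.5588, -0.2514, 0.3035]
tool_rot: [0.224, 0.974, -0.005, -0.013]
ft_force: [1.4, -0.7, -0.4]
grip_width: 0.0001
```

```bash
python3 peg.py s9; python3 -c "
from h import *
print(bot.find_in('scene','bar')[:1])"
```

```text
8.8 [ 0.56034343 -0.25190678  0.30897878] [ 0.22245525  0.97488828 -0.00585178 -0.00850111] [-0.19652033  1.34036346  3.14486519]
65 [268. 294.] [ 0.589  -0.1794  0.2008] ang 124.9
73 [298. 338.] [ 0.683  -0.2234  0.2009] ang 5.0
72 [238. 341.] [ 0.5979 -0.2832  0.2003] ang -114.9
{'p2': np.float64(98.0), 'p0': np.float64(-141.5), 'p1': np.float64(-22.3)}
[{'at': [0.5449, -0.1264, 0.2326], 'confidence': 0.66}]
```

The wheel held at about 27° after release. Next I'll move to the robot side of the laid-back bar.

move_arm(
  series=[
    [[-1.5,4.3,0,0,0,7,0],[-1.5,4.3,0,0,0,7,0],[-1.5,4.3,0,0,0,6,0],[-1.5,4.3,0,0,0,0,0],[0,0,0,0,0,0,0]],
  ],
)

```text
clock: 9.35
eef_pos: [0.5018, -0.077, 0.302]
tool_rot: [0.05, 0.999, -0.007, -0.005]
ft_force: [0.7, -0.4, 0.1]
grip_width: -0.0002
```

move_arm(
  series=[
    [[0,0,-2.5,0,0,0,0],[0,0,-3,0,0,0,0],[0,0,-2.2,0,0,0,0],[0,0,-0.8,0,0,0,0],[0,0,0,0,0,0,0]],
  ],
)

```text
clock: 9.85
eef_pos: [0.5045, -0.0766, 0.2142]
tool_rot: [0.051, 0.999, -0.007, -0.001]
ft_force: [-0.7, 0.2, 0.2]
grip_width: 0.0001
```

```bash
python3 peg.py s10
```

```text
9.9 [ 0.50475102 -0.07668     0.21482594] [ 5.05630479e-02  9.98694390e-01 -7.25539012e-03 -5.03321397e-04] [-0.15845087 -0.08562312 -0.93409159]
66 [268. 294.] [ 0.5889 -0.1794  0.2005] ang 124.9
73 [298. 339.] [ 0.6831 -0.2234  0.2007] ang 5.0
69 [238. 341.] [ 0.5976 -0.2833  0.2002] ang -115.1
{'p2': np.float64(98.0), 'p0': np.float64(-141.5), 'p1': np.float64(-22.3)}
```

View pics/s10c.png

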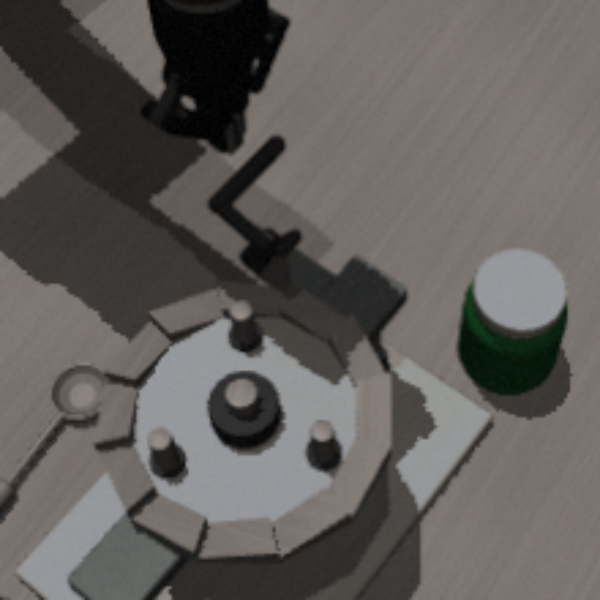

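The finger sits at about (215,130) in the crop, behind the bar. Pushing toward +x now.

move_arm(
  series=[
    [[1.2,-0.6,-0.3,0,0,0,0],[1.2,-0.2,-0.2,0,0,0,0],[0.8,-0.1,0,0,0,0,0],[0.8,-0.1,0,0,0,0,0],[0.8,-0.1,0,0,0,0,0]],
  ],
)

```text
clock: 10.4
eef_pos: [0.5595, -0.0906, 0.2142]
tool_rot: [0.052, 0.999, -0.008, 0.004]
ft_force: [0.2, 0.9, 0.6]
grip_width: 0.0001
```

move_arm(
  series=[
    [[0.7,-0.1,0,0,0,0,0],[0.7,-0.1,0,0,0,0,0],[0.5,0,0,0,0,0,0],[0.5,0,0,0,0,0,0],[0,0,0,0,0,0,0]],
  ],
)

```text
clock: 10.9
eef_pos: [0.5804, -0.093, 0.2141]
tool_rot: [0.052, 0.999, -0.008, -0.002]
ft_force: [1.0, -0.4, -0.1]
grip_width: 0.0002
```

```bash
python3 peg.py s11
```

```text
10.95 [ 0.58086007 -0.09304058  0.21409335] [ 0.05190426  0.99861523 -0.00840315 -0.00171945] [-1.35352504  0.15915831 -0.89191937]
63 [269. 294.] [ 0.5889 -0.1792  0.2009] ang 124.8
73 [298. 338.] [ 0.6829 -0.2233  0.2007] ang 5.0
75 [239. 342.] [ 0.598  -0.2833  0.1999] ang -114.7
{'p2': np.float64(98.0), 'p0': np.float64(-141.5), 'p1': np.float64(-22.3)}
```

View pics/s11c.png

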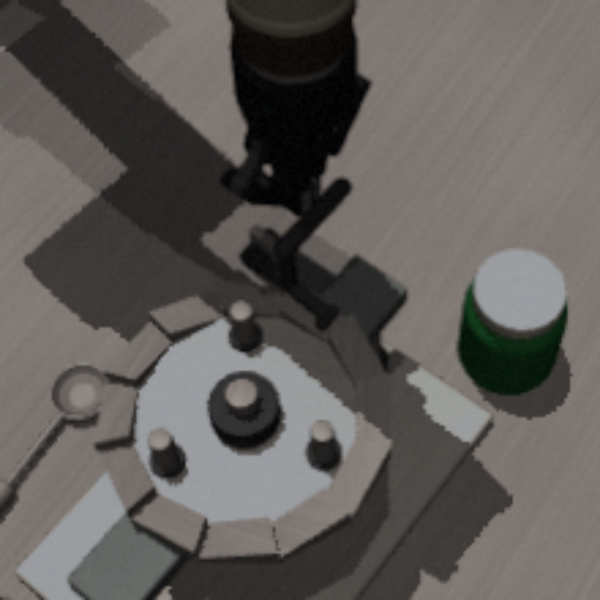

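The pawl has tipped down, with its nose at about (328,315) in the crop. I'll withdraw and verify.

move_arm(
  series=[
    [[-1.5,0.1,0,0,0,0,0],[-2.0,0.2,0,0,0,0,0],[-2.0,0.2,2,0,0,0,0],[-2,2,4,0,0,0,0],[-2,4,2,0,0,0,0]],
  ],
)

```text
clock: 11.45
eef_pos: [0.4846, -0.0293, 0.291]
tool_rot: [0.055, 0.998, -0.008, -0.004]
ft_force: [1.3, 1.3, 0.3]
grip_width: 0.0001
```

move_arm(
  series=[
    [[-2,4.5,0,0,0,0,0],[-2,4.5,0,0,0,0,0],[-2,4.5,0,0,0,0,0],[-2,4.5,0,0,0,0,0],[0,2,0,0,0,0,0]],
  ],
)

```text
clock: 11.95
eef_pos: [0.4036, 0.1777, 0.2975]
tool_rot: [0.056, 0.998, -0.005, 0.004]
ft_force: [1.4, -0.6, -0.5]
grip_width: 0.0003
```

```bash
python3 peg.py s12; python3 - <<'E'
from h import *
save('top','t12')
for c,n in(('top','t12'),('scene','s12')):
    for nm in (n,c+'0'):
        P=cloud(c,np.load(f'pics/{nm}.npy'))
        box=(P[...,0]>.45)&(P[...,0]<.78)&(P[...,1]>-.2)&(P[...,1]<-.05)&(P[...,2]>.215)&(P[...,2]<.26)
        print(nm,box.sum(),P[box].mean(0).round(4),P[box].min(0).round(3),P[box].max(0).round(3))
a=cv2.imread('pics/t12.png')[150:370,330:610]
cv2.imwrite('pics/t12c.png',cv2.resize(a,(760,597)))
d=cv2.absdiff(cv2.imread('pics/t12.png'),cv2.imread('pics/top0.png'))
E
```

```text
12.0 [0.40469958 0.17963725 0.2973364 ] [ 0.05528403  0.99845121 -0.00404501  0.00474355] [ 0.59199358  2.336089   -0.16385129]
65 [269. 294.] [ 0.589  -0.1793  0.2005] ang 124.8
75 [298. 339.] [ 0.6828 -0.2234  0.2003] ang 5.0
71 [238. 341.] [ 0.5979 -0.2833  0.2007] ang -114.8
{'p2': np.float64(98.0), 'p0': np.float64(-141.5), 'p1': np.float64(-22.3)}
t12 333 [ 0.595  -0.1037  0.2341] [ 0.587 -0.143  0.226] [ 0.604 -0.067  0.24 ]
top0 328 [ 0.5957 -0.1039  0.2335] [ 0.588 -0.143  0.224] [ 0.605 -0.067  0.239]
s12 289 [ 0.5983 -0.1089  0.2321] [ 0.587 -0.142  0.215] [ 0.607 -0.068  0.238]
scene0 294 [ 0.599  -0.1081  0.2315] [ 0.588 -0.142  0.216] [ 0.607 -0.067  0.238]
```

View pics/t12c.png

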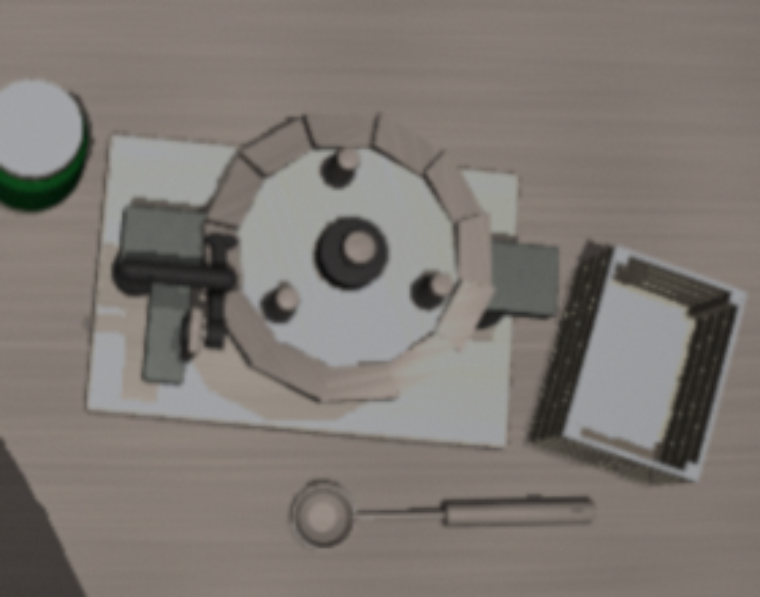

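View pics/s12.png

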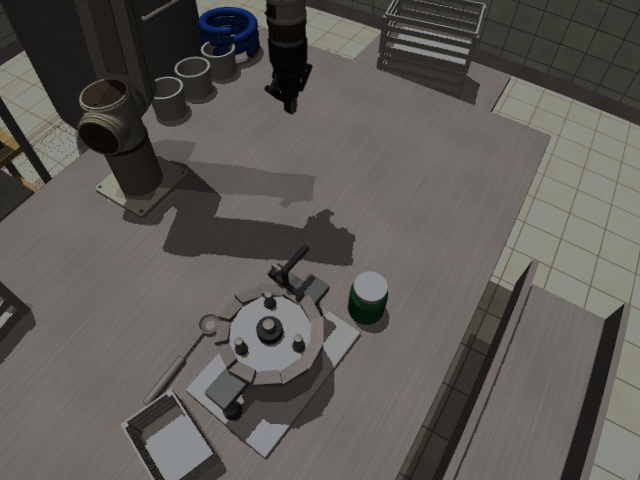

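The wheel is still at about 27°. The bar is back within 1 mm of where it started, so the pawl is within about 0.02 rad of its starting lift. The basket, tub and ladle look unmoved. Handing in.

```bash
python3 -c "
from h import *
print(bot.get_obs()['joint_vel'].round(3)); print(bot.job_done())"
```

```text
[-0.064  0.002 -0.008  0.011 -0.03  -0.033]
the job is handed in; nothing more can be done
None
```

The press is eased by one notch, using only pushes with the shut fingers, and I handed the job in at about 12 s on the robot's clock. No verdict was reported.

I pushed the thumb bar back until the pawl stayed laid back. Then I pushed peg0 backward in small steps, checking the angle of the pegs after each one, and tipped the pawl down again from the robot's side.

Last checks before handing in:
- **Wheel:** the pegs had turned about 27° (0.47 rad). Given the start range of -0.04 to 0, that puts the joint at about 0.43–0.47 rad, inside the required 0.34–0.56. It did not shift when I let go of the peg or when the pawl came down.
- **Pawl:** the bar is within 1 mm of where it started in both cameras, so the pawl is down, about 0.02 rad higher than at the start.
- **Bystanders:** the basket, tub and ladle look unmoved in the top and scene pictures. I compared them by eye and did not measure them.
- **Robot:** the arm is well clear and touches nothing. It was still settling slightly when I handed in, at 0.06 rad/s or less per joint.

None of the checks failed. The top and scene cameras differ by about 4 mm in x, which is in line with the stated calibration, so I compared each camera only with its own earlier pictures.

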